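# Knock a stuck vial out of the cooling block

### The arm

A 6-joint arm with a two-finger parallel gripper is mounted at the origin on the work surface. World frame = base frame: x ahead of the robot, y to its left, z up, the work surface at z = 0. Lengths are in m, angles in rad, forces in N, time in s.
With the tool pointing down it reaches from about 0.275 to 0.875 m from the base axis. Payload 12.5 kg.
Tool frame: the origin (TCP) lies midway between the tips of the shut fingers; the grasp point (between the pads) lies bot.grasp_offset behind it (bot.grasp_offset is the distance from the TCP to the grasp point, in m); x points along the fingers, y is the direction in which the jaws open and shut, and the axes are right-handed (so a half turn about x gives the same grasp; the last joint's range is limited). The gripper opens to 85 mm and grips with 20 to 120 N. Pads are 22 mm wide; open, the fingers measure 114 mm over their backs; the gripper's body (76 mm by 85 mm) begins 54 mm behind the grasp point. The pads swing forward as they close: fully open they stand 13 mm farther back than shut.
Start: joints at [-1.227, 0.351, 1.652, -0, 1.139, -0.085], TCP at [0.229, -0.5, 0.231] pointing down, gripper open.
Joint ranges: [-2.75, 2.75], [-0.79, 2.1], [0.01, 2.65], [-1.57, 4.71], [0.07, 3.14], [-2.87, 2.87]. Speed limits (rad/s): [2.22, 2.22, 2.79, 3.14, 3.14, 3.14].

### API

Orientations are given as [roll, pitch, yaw] about the fixed x, y, z axes, in that order (R = Rz(yaw) Ry(pitch) Rx(roll)).
In Python, from workcell import status, cams, hand_in, bot gives the robot as it stands.
- The arm moves only by the shell command python3 -m crank 'ROWS'. ROWS is JSON, a list of rows, each a list of 3 entries, a list of its own where there are three numbers: the closure in counts, from 0 (fully open) to 255 (shut), then the shift along the tool's x, y, z in units of 15 cm (1.0 is 15 cm), then the turn about the tool's x in units of 0.5 rad (1.0 is 0.5 rad). In form: [[claw, [dx, dy, dz], yaw], ...]. A call has 1 to 5 rows; each row is the pose to reach, as a shift and turn from the pose commanded when the call began, along the tool's axes at that moment; what a row does not reach only later rows make up. A row lasts 1/8 s, in which the tool goes at most 62.5 mm and 10.7 degrees, less where a joint would pass 70% of its speed; a pose out of reach is approached as far as the arm can. A call with a number of a shift or a turn outside -1 to 1 is refused whole. A call with a gripper value outside its range is refused whole. The fingers move at their own pace and stop on an object; the grip force is fixed at half the most. Time passes only in rows, so rows that repeat a pose let the fingers close. It gives the time, the measured TCP pose, the force and the opening at its end, in the units of the state.
- status.read_state(): the state, without advancing time (a new reading comes with each control period).
- cams.camera(name): name is "scene" or "top"; returns the picture (384x512x3 uint8, red, green, blue); there is no depth.
- cams.camera_model(name): a dict with "K" (3x3 intrinsics, pixels), "k1" (the pictures are not rectified: a ray, as slopes to the right and down, at radius r is drawn at 1 + k1 r^2 times it, then the intrinsics apply), "cam_to_world" (4x4, takes a point from camera to world coordinates). Camera axes: x right, y down, z forward; pixel columns grow to the right and rows downward; lengths in m; the calibration is good to about 2 mm. A picture is of the moment at which its call begins. camera_model takes no time and is no camera call.
- hand_in(): hands the job in, once; it reports no verdict.
The state is a dict: "clock": time; "joint_pos": joint angles; "qvel": joint speeds; "effort": joint torques, N m; "eef_pos": TCP position; "ee_rot": TCP orientation; "force": force on the tool from outside, world axes, zero at the start; "moment": the same for the moment, N m; "opening": finger opening in m.
Only numpy, scipy, OpenCV 4.12 (cv2) and the standard library are available. Lean on these libraries where they do the work, as an engineer would, in place of code of your own. Each camera call takes 0.05 s, during which the arm holds its last target.

### The job

The red-capped vial is stuck in the cooling block: with the orange handle, feel for the hole under its well with the knock-out rod, without pressing the rod against the block harder than about 15 N, and push the vial up until the catches snap in under it. Let the rod all the way down again, then stand the vial upright, fully home, in the empty hole of the green rack. Leave the other vials and everything else as they are.

Things in the scene. Friction and masses are not known exactly. Their poses are not given: they have to be found in the camera images.
- stand: knock-out stand, fixed to the bench: grey base plate, two dark side cheeks with the cooling block across them. Origin on the bench under the middle well, z up, y along the row of wells, -x the side of the orange handle. Wells at y = -40, 0 and +40 mm, x = 0; well floors 105 mm, block top 161 mm above the bench.
- block: bare aluminium block 56 x 192 x 66 mm, fixed on the stand, same axes; origin at the centre of its underside, 95 mm above the bench. Three wells 17.5 mm wide, each with one 11 mm knock-out hole through its 10 mm thick floor. Two white spring catches in each well grip the vial (5 to 12 N to push it up).
- vial_red_mid (a point): centre (half-way up) of the stuck vial: upright plain cylinder 16 mm wide, 54 mm tall, about 15 g, white body, red cap of the same width, sunk 2 mm below the block's top in one of the wells. Pushed up 28 mm, its bottom passes the catches, which snap in under it and carry it: it then stands 26 mm proud of the block, upright and loose, even with the rod down.
- handle_mid (a point): middle of the orange handle: upright round grip 16 mm wide, 50 mm tall on a thinner steel stem, 155 mm above the bench with the rod down. It moves only along the stand's y (on the carriage) and up and down (joint lift). It carries the knock-out rod, 8 mm thick with a flat tip, upright under the row of wells, 90 mm from the handle in the stand's +x.
- carriage: carriage under the block with handle, lifter and rod; it slides along the stand's y, 55 mm either side of the middle, drag about 1 N, and stays put. Origin on the bench, its y that of the handle. The rod's holder is worn: the rod stands a fixed but unknown distance, up to 12 mm, to either side (along y) of the handle and carriage; it must be found by feel under the block.
- lift (a joint): height of handle and rod above their lowest position, 0 to 0.060 m. At 0 the rod's tip is 8 mm under the block; let go, it sinks back to 0 (weight about 2 N). The rod stands on a damped spring: pressed down it gives way, 1.5 N at first and 1.5 N more per mm, solid after 14 mm. Pushing the vial past the catches takes a lift of 47 to 54 mm; raising it to 60 mm does no harm.
- rack_slot (a point): centre of the mouth of the empty hole in the green rack, 34 mm above the bench: 20 mm wide, 24 mm deep; it is the end hole, 54 mm from the nearest vial
- rack: green plastic rack 60 x 150 x 34 mm, fixed; origin under its centre, y along its row of three holes; the empty one at y = -48 mm, green-capped vials in the others at y = 6 and 48 mm, standing 30 mm out of it
- vial_blue1_mid (a point): centre of a blue-capped vial, the same size, also sunk in a well of the block: leave alone
- vial_blue2_mid (a point): centre of the other blue-capped vial in the block: leave alone
- vial_green1_mid (a point): centre of the middle green-capped vial in the rack: leave alone
- vial_green2_mid (a point): centre of the end green-capped vial in the rack: leave alone
- bottle: clear reagent bottle 60 mm wide, 130 mm tall, blue cap; origin under its centre; bystander
- timer: white and orange bench timer 45 x 70 x 50 mm; origin under its centre; bystander
- beaker: white plastic beaker 64 mm wide, 75 mm tall; origin under its centre; bystander
- tipbox: orange pipette-tip box with clear lid 85 x 120 x 70 mm; origin under its centre; bystander
Things that resemble listed ones, but are neither listed nor needed, are in the scene too. Of the things like the rack, leave any that is black, blue or purple; of the rest the smaller one is meant.

How it is judged:
By the outcome, as a careful person would: the job done as asked, in the order asked, and still so for the second after the job is handed in, with the robot touching nothing.
It also fails if it takes over 72 s, if anything falls off the work surface, if the arm or the gripper's body presses on something with over 40 N, if the wrist force passes 120 N, or if a joint passes its speed limit or range.

## Working session

There is one attempt and no reset: what is moved stays moved. The work goes in short steps, Python scripts to look and compute and a shell command to move; the robot and the scene stay as the last step left them, time stands still between calls to the robot, and variables do not carry over. Pictures are saved under pics/ and viewed, and the job is handed in when it is done.

```bash
ls; mkdir -p pics; python3 - <<'E'
from workcell import status, cams, bot
import cv2
print(bot.grasp_offset, {k:v for k,v in status.read_state().items()})
for n in("scene","top"):
    im=cams.camera(n); cv2.imwrite(f"pics/{n}0.png",im[:,:,::-1]); m=cams.camera_model(n); print(n,m)
E
```

```text
pics
0.0187 {'clock': 0.0, 'joint_pos': array([-1.22656079e+00,  3.51267830e-01,  1.65246858e+00,  2.03048198e-05,
        1.13908697e+00, -8.46109327e-02]), 'qvel': array([ 0.00121202,  0.00098205, -0.00103407,  0.00091193,  0.00022257,
       -0.00076381]), 'effort': array([-7.77510086e-04, -5.06106091e+01, -2.91399443e+01, -2.22800563e-04,
        4.44267629e-03, -1.16516017e-05]), 'eef_pos': array([ 0.22860607, -0.49985519,  0.23072421]), 'ee_rot': array([-1.67038217,  1.56956546,  1.90004845]), 'force': array([-0.88532127, -0.22094113,  0.12113442]), 'moment': array([-0.07534757, -0.03271679,  0.05217748]), 'opening': 0.08559769463107844}
scene {'K': array([[387.44490826,   0.        , 252.96925167],
       [  0.        , 387.44490826, 189.3657066 ],
       [  0.        ,   0.        ,   1.        ]]), 'k1': -0.05214498757661303, 'cam_to_world': array([[-0.84492519,  0.44178176, -0.30154653,  0.84003327],
       [ 0.53464537,  0.6806887 , -0.50081656,  0.58218429],
       [-0.01599231, -0.58437298, -0.8113276 ,  1.04109702],
       [ 0.        ,  0.        ,  0.        ,  1.        ]])}
top {'K': array([[470.94856102,   0.        , 255.80302091],
       [  0.        , 470.94856102, 187.65983237],
       [  0.        ,   0.        ,   1.        ]]), 'k1': 0.05678528372936417, 'cam_to_world': array([[-0.01897814, -0.98580683,  0.16680746,  0.27293897],
       [-0.9998169 ,  0.01830356, -0.00558066,  0.01286525],
       [ 0.00244828, -0.16688283, -0.9859737 ,  1.55349114],
       [ 0.        ,  0.        ,  0.        ,  1.        ]])}
```

View pics/scene0.png

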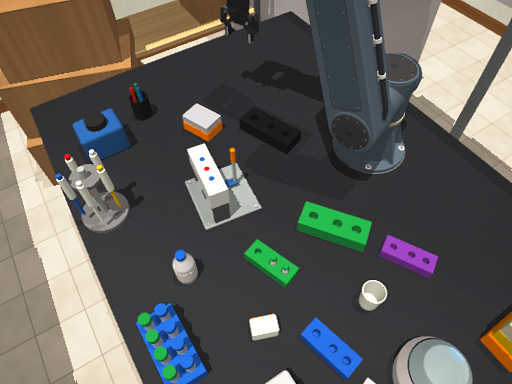

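View pics/top0.png

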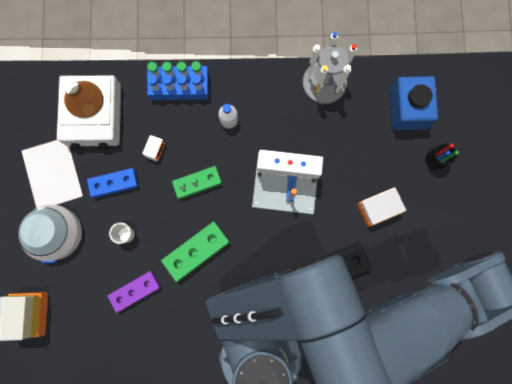

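```bash
cat > h.py <<'E'
import numpy as np, cv2
from workcell import status, cams, bot
def ray(n,uv):
    m=cams.camera_model(n);K=m['K'];T=m['cam_to_world']
    d=np.array([(uv[0]-K[0,2])/K[0,0],(uv[1]-K[1,2])/K[1,1]]);u=d.copy()
    for _ in range(30): u=d/(1+m['k1']*(u@u))
    return T[:3,3],T[:3,:3]@np.r_[u,1]
def plane(n,uv,z):
    o,d=ray(n,uv);return o+d*(z-o[2])/d[2]
def proj(n,p):
    m=cams.camera_model(n);K=m['K'];T=m['cam_to_world']
    c=T[:3,:3].T@(np.array(p)-T[:3,3]);s=c[:2]/c[2];s=s*(1+m['k1']*(s@s))
    return K[:2,:2]@s+K[:2,2]
def tri(a,b):
    o1,d1=ray('scene',a);o2,d2=ray('top',b)
    t=np.linalg.lstsq(np.c_[d1,-d2],o2-o1,rcond=None)[0]
    p,q=o1+t[0]*d1,o2+t[1]*d2
    return (p+q)/2,np.linalg.norm(p-q)
def crop(im,x0,y0,x1,y1,f,name):
    cv2.imwrite(name,cv2.resize(im[y0:y1,x0:x1,::-1],None,fx=f,fy=f,interpolation=cv2.INTER_CUBIC))
def blobs(im,kind,box):
    x0,y0,x1,y1=box;h=cv2.cvtColor(im[y0:y1,x0:x1],cv2.COLOR_RGB2HSV);H,S,V=[h[:,:,i].astype(int) for i in range(3)]
    r={'red':((H<6)|(H>172))&(S>130)&(V>80),'blue':(H>100)&(H<125)&(S>120)&(V>60),'orange':(H>=6)&(H<20)&(S>150)&(V>100),
     'green':(H>45)&(H<80)&(S>120)&(V>60),'white':(S<40)&(V>200)}[kind].astype(np.uint8)
    n,l,s,c=cv2.connectedComponentsWithStats(r)
    return [(s[i][4],(c[i]+[x0,y0]).round(2),(s[i][:4]+np.array([x0,y0,0,0])).tolist()) for i in range(1,n) if s[i][4]>=4]
E
python3 - <<'E'
from h import *
t=cv2.imread('pics/top0.png')[:,:,::-1];s=cv2.imread('pics/scene0.png')[:,:,::-1]
crop(t,160,140,340,225,4,'pics/tc.png');crop(s,170,130,310,295,4,'pics/sc.png')
for k in('red','blue','orange','green'):
    print(k,'top',blobs(t,k,(160,140,340,225)));print(k,'scene',blobs(s,k,(170,135,310,295)))
E
```

```text
red top [(np.int32(11), array([289.82, 162.18]), [288, 161, 4, 4])]
red scene [(np.int32(17), array([206.12, 168.41]), [204, 167, 5, 4])]
blue top [(np.int32(13), array([276.62, 160.62]), [275, 159, 4, 4]), (np.int32(13), array([302.85, 163.46]), [301, 162, 4, 4]), (np.int32(113), array([290.4, 185.5]), [287, 176, 9, 25]), (np.int32(8), array([292.38, 198.88]), [291, 197, 3, 4])]
blue scene [(np.int32(12), array([201.5, 159. ]), [200, 158, 4, 3]), (np.int32(15), array([211.13, 178.2 ]), [209, 177, 5, 4]), (np.int32(64), array([230.61, 182.12]), [225, 179, 14, 8]), (np.int32(106), array([179.79, 254.64]), [174, 249, 12, 12])]
orange top [(np.int32(5), array([162.6, 142.8]), [162, 142, 2, 3]), (np.int32(27), array([292.96, 191.74]), [291, 189, 5, 7])]
orange scene [(np.int32(74), array([205.99, 136.91]), [196, 135, 20, 7]), (np.int32(72), array([232.24, 154.93]), [229, 148, 7, 14])]
green top [(np.int32(904), array([196.77, 182.14]), [172, 166, 50, 33]), (np.int32(16), array([212.75, 223.31]), [209, 222, 8, 3])]
green scene [(np.int32(314), array([304.26, 219.32]), [296, 201, 14, 34]), (np.int32(1254), array([270.69, 262.82]), [244, 239, 55, 50])]
```

View pics/tc.png

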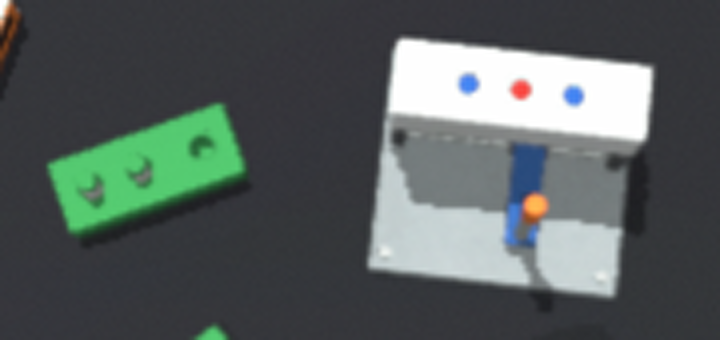

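View pics/sc.png

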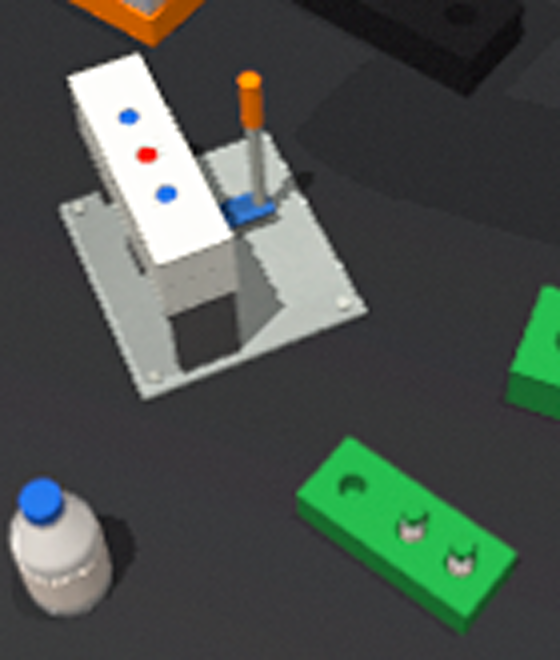

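```bash
python3 - <<'E'
from h import *
np.set_printoptions(precision=4,suppress=True)
B1=[(276.62,160.62),(201.5,159)]; 
T=dict(bl1=(276.62,160.62),red=(289.82,162.18),bl2=(302.85,163.46));S=dict(bl2=(201.5,159),red=(206.12,168.41),bl1=(211.13,178.2))
for k in T: print(k,plane('top',T[k],.159),plane('scene',S[k],.159),tri(S[k],T[k]))
print('handle',tri((232.24,154.93),(292.96,191.74)))
# handle top
t=cv2.imread('pics/top0.png')[:,:,::-1];s=cv2.imread('pics/scene0.png')[:,:,::-1]
print('htop', plane('top',(293.7,191),.18),plane('scene',(232,150),.18))
# block base plate corner via crop tc: corners of block top at crop /4 + offset
for c in [(400,40),(653,67),(640,140),(388,113)]: print('block c',plane('top',(160+c[0]/4,140+c[1]/4),.161))
for c in [(70,77),(140,54),(233,237),(158,262)]: print('block s',plane('scene',(170+c[0]/4,130+c[1]/4),.161))
# hole: dark ellipse
for c in [(48,165),(222,103),(245,170),(70,234)]: print('rack c',plane('top',(160+c[0]/4,140+c[1]/4),.034))
for c in [(350,437),(515,555),(462,618),(297,493)]: print('rack s',plane('scene',(170+c[0]/4,130+c[1]/4),.034))
print('hole',plane('top',(160+202/4,140+146/4),.034),plane('scene',(170+352/4,130+485/4),.034))
E
```

```text
bl1 [ 0.5908 -0.0597  0.159 ] [ 0.5919 -0.0612  0.159 ] (array([ 0.5914, -0.0602,  0.1595]), np.float64(0.0017290629079772435))
red [ 0.5852 -0.0996  0.159 ] [ 0.5869 -0.101   0.159 ] (array([ 0.5861, -0.1002,  0.159 ]), np.float64(0.0021256380448940486))
bl2 [ 0.5805 -0.1389  0.159 ] [ 0.5814 -0.1404  0.159 ] (array([ 0.581 , -0.1393,  0.1597]), np.float64(0.0015683032931086108))
handle (array([ 0.4949, -0.1065,  0.1557]), np.float64(6.630485059640984e-05))
htop [ 0.4932 -0.1066  0.18  ] [ 0.4953 -0.1046  0.18  ]
block c [ 0.6243 -0.01    0.161 ]
block c [ 0.5997 -0.2011  0.161 ]
block c [ 0.5436 -0.189   0.161 ]
block c [0.5679 0.0002 0.161 ]
block s [ 0.5996 -0.1967  0.161 ]
block s [ 0.5437 -0.1882  0.161 ]
block s [0.5709 0.0008 0.161 ]
block s [ 0.6254 -0.0091  0.161 ]
rack c [0.5564 0.2781 0.034 ]
rack c [0.6057 0.1357 0.034 ]
rack c [0.5493 0.1171 0.034 ]
rack c [0.499  0.2596 0.034 ]
rack s [0.551  0.1202 0.034 ]
rack s [0.5046 0.2611 0.034 ]
rack s [0.5622 0.279  0.034 ]
rack s [0.6075 0.1377 0.034 ]
hole [0.5699 0.1523 0.034 ] [0.5709 0.1538 0.034 ]
```

```bash
cat > plan.py <<'E'
import sys
from h import *
from scipy.spatial.transform import Rotation as Ro
# usage: plan.py x y z jawx jawy   (world TCP target and jaw direction)
a=[float(v) for v in sys.argv[1:]]
s=status.read_state();R=Ro.from_euler('xyz',s['ee_rot']).as_matrix();p=s['eef_pos']
print('t',round(s['clock'],2),'p',p.round(4),'F',s['force'].round(2),'open',round(s['opening'],4),'q6',s['joint_pos'][5].round(3))
print('toolx',R[:,0].round(3),'y',R[:,1].round(3),'z',R[:,2].round(3))
if len(a)>=3: print('shift units',(R.T@(np.array(a[:3])-p)/.15).round(3))
if len(a)>=5:
    j=R.T@np.r_[a[3:5],0];th=np.arctan2(j[2],j[1]);th=(th+np.pi/2)%np.pi-np.pi/2
    print('turn units',(th/.5).round(3))
E
python3 plan.py .495 -.1065 .21 .13 .9915
```

```text
t 0.1 p [ 0.2286 -0.4999  0.2308] F [0.97 0.03 0.14] open 0.0854 q6 -0.085
toolx [-0.     0.001 -1.   ] y [ 0.416 -0.909 -0.001] z [-0.909 -0.416 -0.   ]
shift units [ 0.141 -1.647 -2.706]
turn units 1.118
```

```bash
python3 -m crank '[[0,[0,-0.2,-0.33],0.2],[0,[0,-0.4,-0.66],0.4],[0,[0,-0.6,-1.0],0.6]]'; python3 plan.py .495 -.1065 .21 .13 .9915
```

```text
clock: 0.48
eef_pos: [0.3283, -0.3544, 0.2311]
ee_rot: [-1.191, 1.57, 2.075]
force: [1.2, -0.4, 0.7]
opening: 0.0854
t 0.47 p [ 0.3283 -0.3544  0.2311] F [ 1.19 -0.42  0.74] open 0.0854 q6 0.526
toolx [-0.  0. -1.] y [ 0.125 -0.992 -0.   ] z [-0.992 -0.125  0.   ]
shift units [ 0.141 -1.501 -1.309]
turn units 0.51
```

```bash
python3 -m crank '[[0,[0,-0.25,-0.22],0.17],[0,[0,-0.5,-0.44],0.34],[0,[0,-0.75,-0.65],0.51]]'; python3 plan.py .495 -.1065 .20 .13 .9915
```

```text
clock: 0.85
eef_pos: [0.4106, -0.2303, 0.2312]
ee_rot: [-0.503, 1.571, 2.509]
force: [0.3, -0.3, -0.2]
opening: 0.0852
t 0.85 p [ 0.4106 -0.2303  0.2312] F [ 0.29 -0.31 -0.24] open 0.0852 q6 1.09
toolx [-0.  0. -1.] y [-0.129 -0.992 -0.   ] z [-0.992  0.129  0.   ]
shift units [ 0.208 -0.891 -0.452]
turn units 0.003
```

```bash
python3 -m crank '[[0,[0,-0.3,-0.15],0],[0,[0,-0.6,-0.3],0],[0,[0.1,-0.89,-0.45],0],[0,[0.2,-0.89,-0.45],0]]'; python3 plan.py .495 -.1065 .14 .13 .9915; python3 - <<'E'
from h import *
s=cams.camera('scene');crop(s,130,60,330,230,3,'pics/s1.png')
t=cams.camera('top');crop(t,220,120,400,260,3,'pics/t1.png')
E
```

```text
clock: 1.35
eef_pos: [0.4947, -0.1057, 0.2006]
ee_rot: [-1.61, 1.571, 1.409]
force: [-0.0, 0.0, -0.7]
opening: 0.0853
t 1.35 p [ 0.4947 -0.1057  0.2006] F [-0.05  0.02 -0.73] open 0.0853 q6 1.391
toolx [ 0.  0. -1.] y [-0.122 -0.992 -0.   ] z [-0.992  0.122 -0.   ]
shift units [ 0.404  0.005 -0.003]
turn units 0.015
```

View pics/s1.png

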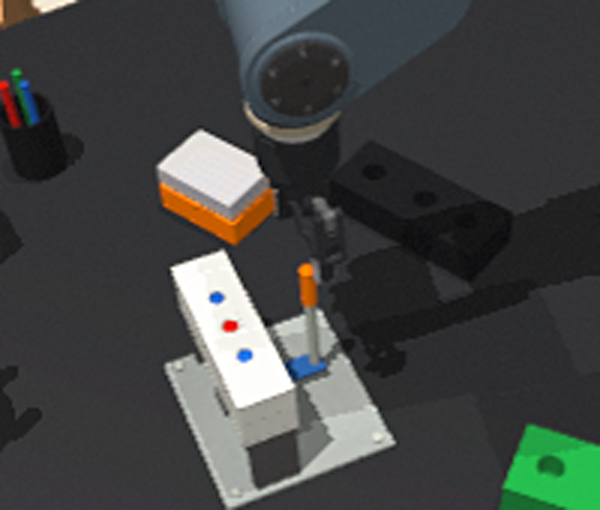

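View pics/t1.png

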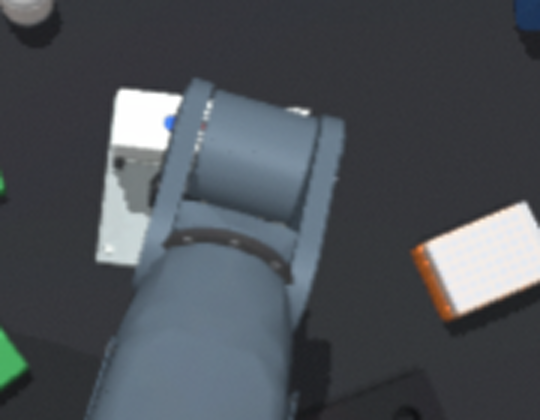

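```bash
python3 - <<'E'
from h import *
for p in [(.4947,-.1057,.2006),(.4947,-.1057,.18),(.4947-.006,-.1057-.045,.215),(.4947+.006,-.1057+.045,.215)]:
    u=proj('scene',p);print(u,(u-[130,60])*3)
E
```

```text
[231.55065661 144.97756564] [304.65196982 254.93269692]
[231.97081757 149.68044114] [305.91245272 269.04132342]
[225.29611607 131.38430949] [285.88834821 214.15292848]
[237.47604804 152.300859  ] [322.42814411 276.90257701]
```

```bash
python3 -m crank '[[0,[0.2,0,0],0.015],[0,[0.4,0,0],0.015],[0,[0.4,0,0],0.015],[255,[0.4,0,0],0.015],[255,[0.4,0,0],0.015]]'; python3 -m crank '[[255,[0,0,0],0],[255,[0,0,0],0]]'; python3 plan.py  ; python3 - <<'E'
from h import *
s=cams.camera('scene');crop(s,170,100,290,220,5,'pics/s2.png')
E
```

```text
clock: 2.08
eef_pos: [0.4942, -0.1084, 0.1426]
ee_rot: [2.956, 1.569, -0.319]
force: [0.2, 0.5, -0.6]
opening: 0.0518
clock: 2.33
eef_pos: [0.4938, -0.1079, 0.1417]
ee_rot: [2.995, 1.57, -0.28]
force: [-3.8, -1.9, 7.7]
opening: 0.0146
t 2.33 p [ 0.4938 -0.1079  0.1417] F [-3.77 -1.88  7.74] open 0.0146 q6 1.397
toolx [ 0. -0. -1.] y [-0.133 -0.991  0.   ] z [-0.991  0.133 -0.   ]
```

View pics/s2.png

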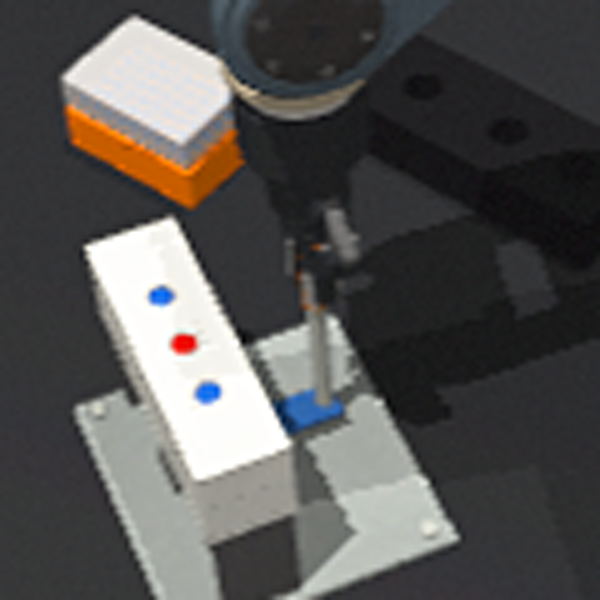

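```bash
python3 -m crank '[[255,[0,0,0],0],[255,[0,0,0],0]]'; python3 -m crank '[[255,[0,-0.023,0],0],[255,[0,-0.047,0],0],[255,[0,-0.047,0],0]]'; python3 -m crank '[[255,[0,0,0],0],[255,[0,0,0],0]]'
```

```text
clock: 2.62
eef_pos: [0.4938, -0.108, 0.1418]
ee_rot: [2.65, 1.57, -0.625]
force: [-2.0, -0.9, 5.3]
opening: 0.0147
clock: 3.0
eef_pos: [0.4948, -0.1008, 0.1418]
ee_rot: [2.912, 1.57, -0.363]
force: [-2.5, -0.4, 5.3]
opening: 0.0146
clock: 3.25
eef_pos: [0.4947, -0.1008, 0.1418]
ee_rot: [-2.981, 1.57, 0.027]
force: [-1.6, 1.3, 5.1]
opening: 0.0147
```

```bash
python3 -m crank '[[255,[-0.03,0,0],0],[255,[-0.047,0,0],0],[255,[-0.047,0,0],0]]';python3 -m crank '[[255,[-0.015,0,0],0],[255,[-0.03,0,0],0],[255,[-0.03,0,0],0]]'
```

```text
clock: 3.62
eef_pos: [0.4947, -0.1009, 0.1485]
ee_rot: [-3.021, 1.571, -0.013]
force: [1.0, 0.4, -0.9]
opening: 0.0146
clock: 4.0
eef_pos: [0.4947, -0.1009, 0.1528]
ee_rot: [-2.634, 1.571, 0.374]
force: [3.4, 0.9, -7.0]
opening: 0.0145
```

```bash
python3 -m crank '[[255,[0.03,0,0],0],[255,[0.03,-0.0133,0],0],[255,[0,-0.0133,0],0],[255,[0,-0.0133,0],0]]'; python3 -m crank '[[255,[0.03,0,0],0],[255,[0.03,-0.0133,0],0],[255,[0,-0.0133,0],0],[255,[0,-0.0133,0],0]]'; python3 -m crank '[[255,[0.03,0,0],0],[255,[0.03,-0.0133,0],0],[255,[0,-0.0133,0],0],[255,[0,-0.0133,0],0]]'; python3 -m crank '[[255,[0.03,0,0],0],[255,[0.03,-0.0133,0],0],[255,[0,-0.0133,0],0],[255,[0,-0.0133,0],0]]'
```

```text
clock: 4.5
eef_pos: [0.4949, -0.099, 0.153]
ee_rot: [3.066, 1.571, -0.209]
force: [3.3, -2.2, -7.0]
opening: 0.0146
clock: 5.0
eef_pos: [0.4952, -0.0969, 0.153]
ee_rot: [-2.426, 1.571, 0.582]
force: [4.7, -0.7, -7.1]
opening: 0.0146
clock: 5.5
eef_pos: [0.4955, -0.095, 0.153]
ee_rot: [-2.562, 1.571, 0.446]
force: [4.3, -0.4, -6.8]
opening: 0.0146
clock: 6.0
eef_pos: [0.4958, -0.093, 0.153]
ee_rot: [-2.855, 1.571, 0.153]
force: [3.9, -0.3, -5.4]
opening: 0.0146
```

```bash
python3 -m crank '[[255,[0.03,0,0],0],[255,[0.03,-0.0133,0],0],[255,[0,-0.0133,0],0],[255,[0,-0.0133,0],0]]'; python3 -m crank '[[255,[0.03,0,0],0],[255,[0.03,-0.0133,0],0],[255,[0,-0.0133,0],0],[255,[0,-0.0133,0],0]]'; python3 -m crank '[[255,[0.03,0,0],0],[255,[0.03,-0.0133,0],0],[255,[0,-0.0133,0],0],[255,[0,-0.0133,0],0]]'; python3 -m crank '[[255,[0.03,0,0],0],[255,[0.03,-0.0133,0],0],[255,[0,-0.0133,0],0],[255,[0,-0.0133,0],0]]'
```

```text
clock: 6.5
eef_pos: [0.496, -0.091, 0.1533]
ee_rot: [-2.81, 1.571, 0.198]
force: [1.1, -0.1, -1.1]
opening: 0.0146
clock: 7.0
eef_pos: [0.4963, -0.089, 0.1532]
ee_rot: [-2.736, 1.571, 0.272]
force: [1.3, -0.1, -1.2]
opening: 0.0147
clock: 7.5
eef_pos: [0.4965, -0.087, 0.1529]
ee_rot: [-2.198, 1.571, 0.81]
force: [3.6, -0.6, -5.9]
opening: 0.0147
clock: 8.0
eef_pos: [0.4968, -0.085, 0.153]
ee_rot: [-2.324, 1.571, 0.684]
force: [3.6, -0.9, -5.3]
opening: 0.0146
```

```bash
python3 -m crank '[[255,[0.03,0,0],0],[255,[0.03,0.0333,0],0],[255,[0.03,0.0333,0],0],[255,[0,0.0333,0],0],[255,[0,0.0333,0],0]]'; python3 -m crank '[[255,[-0.02,0,0],0],[255,[-0.03,0,0],0],[255,[-0.03,0,0],0]]'
```

```text
clock: 8.62
eef_pos: [0.4961, -0.0902, 0.1533]
ee_rot: [2.6, 1.57, -0.675]
force: [1.3, -1.3, -1.8]
opening: 0.0144
clock: 9.0
eef_pos: [0.4961, -0.0901, 0.1575]
ee_rot: [3.081, 1.571, -0.195]
force: [2.7, -0.5, -1.2]
opening: 0.0141
```

```bash
python3 -m crank '[[255,[-0.015,0,0],0],[255,[-0.03,0,0],0],[255,[-0.045,0,0],0],[255,[-0.06,0,0],0],[255,[-0.075,0,0],0]]'; python3 -m crank '[[255,[-0.015,0,0],0],[255,[-0.03,0,0],0],[255,[-0.045,0,0],0],[255,[-0.06,0,0],0],[255,[-0.075,0,0],0]]'
```

```text
clock: 9.62
eef_pos: [0.4961, -0.09, 0.1684]
ee_rot: [-0.525, 1.571, 2.483]
force: [4.7, -1.3, -9.0]
opening: 0.0144
clock: 10.25
eef_pos: [0.496, -0.09, 0.1796]
ee_rot: [-0.323, 1.57, 2.685]
force: [4.6, -1.6, -9.1]
opening: 0.0145
```

```bash
python3 -m crank '[[255,[-0.015,0,0],0],[255,[-0.03,0,0],0],[255,[-0.045,0,0],0],[255,[-0.06,0,0],0],[255,[-0.075,0,0],0]]'; python3 -m crank '[[255,[-0.015,0,0],0],[255,[-0.03,0,0],0],[255,[-0.045,0,0],0],[255,[-0.05,0,0],0],[255,[-0.05,0,0],0]]'; python3 - <<'E'
from h import *
s=cams.camera('scene');crop(s,150,80,290,220,5,'pics/s3.png')
E
```

```text
clock: 10.88
eef_pos: [0.496, -0.0901, 0.1912]
ee_rot: [-0.213, 1.571, 2.795]
force: [1.7, 0.3, -2.4]
opening: 0.0143
clock: 11.5
eef_pos: [0.4961, -0.0901, 0.1987]
ee_rot: [-1.493, 1.571, 1.515]
force: [0.8, -0.8, -1.2]
opening: 0.0146
```

View pics/s3.png

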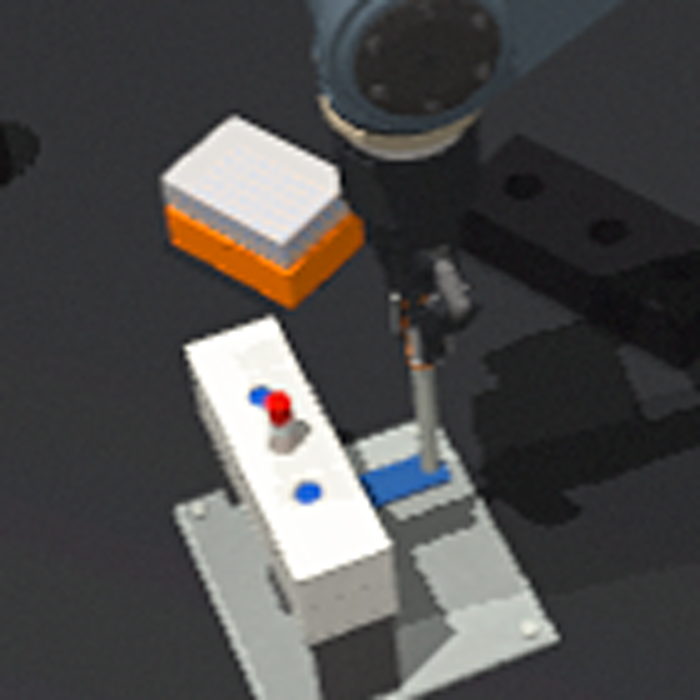

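```bash
python3 -m crank '[[255,[0.07,0,0],0],[255,[0.14,0,0],0],[255,[0.21,0,0],0],[255,[0.28,0,0],0],[255,[0.35,0,0],0]]'; python3 -m crank '[[255,[0.02,0,0],0],[255,[0.028,0,0],0],[255,[0.028,0,0],0]]'; python3 -m crank '[[120,[0,0,0],0],[120,[0,0,0],0],[0,[0,0,0],0],[0,[0,0,0],0]]'; python3 - <<'E'
from h import *
s=cams.camera('scene');crop(s,150,80,290,220,5,'pics/s4.png')
E
```

```text
clock: 12.18
eef_pos: [0.4961, -0.0901, 0.1453]
ee_rot: [0.244, 1.571, -3.031]
force: [2.3, -1.2, -0.9]
opening: 0.0143
clock: 12.55
eef_pos: [0.4962, -0.0901, 0.142]
ee_rot: [3.117, 1.571, -0.158]
force: [1.5, -1.4, -2.2]
opening: 0.0143
clock: 13.05
eef_pos: [0.4961, -0.0901, 0.1419]
ee_rot: [-0.092, 1.571, 2.916]
force: [-0.4, -0.1, -0.4]
opening: 0.0794
```

View pics/s4.png

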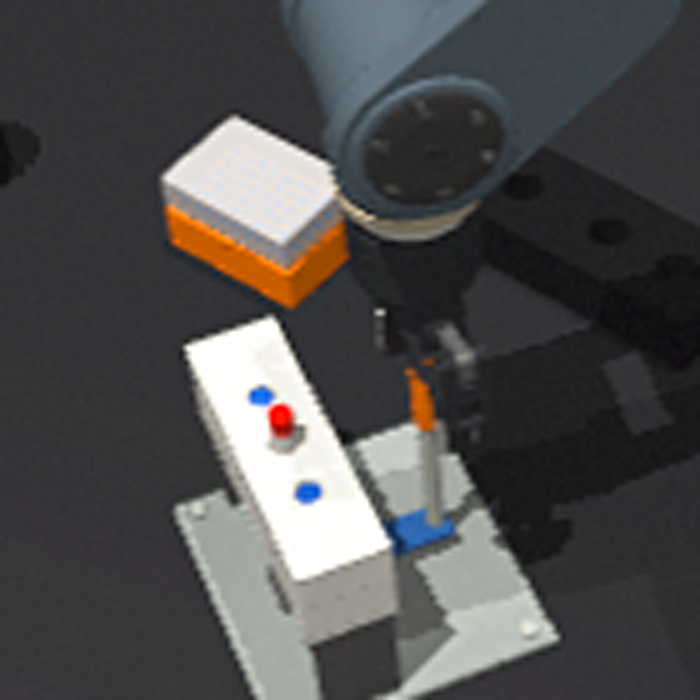

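```bash
python3 -m crank '[[0,[-0.25,0,0],0],[0,[-0.5,0,0],0],[0,[-0.6,0,0],0]]'; python3 plan.py .586 -.1002 .23 .13 .9915; python3 - <<'E'
from h import *
s=cams.camera('scene');crop(s,150,80,290,220,5,'pics/s5.png'); print(blobs(s,'red',(170,135,250,200)),blobs(s,'orange',(220,140,260,200)))
for p in [(.586,-.1002,.187),(.586,-.1002,.18),(.495,-.0895,.155)]: print(proj('scene',p))
E
```

```text
clock: 13.48
eef_pos: [0.4967, -0.0902, 0.2337]
ee_rot: [3.011, 1.568, -0.264]
force: [-0.1, 0.2, -0.1]
opening: 0.0853
t 13.47 p [ 0.4967 -0.0902  0.2337] F [-0.09  0.21 -0.1 ] open 0.0853 q6 1.433
toolx [ 0.003 -0.001 -1.   ] y [-0.133 -0.991  0.   ] z [-0.991  0.133 -0.003]
shift units [ 0.026 -0.013 -0.599]
turn units -0.007
[(np.int32(25), array([205.76, 163.44]), [204, 161, 5, 6])] [(np.int32(80), array([234.48, 158.21]), [231, 152, 7, 14])]
[205.41712609 162.33689301]
[205.69591144 163.89078029]
[235.12626059 158.69159987]
```

View pics/s5.png

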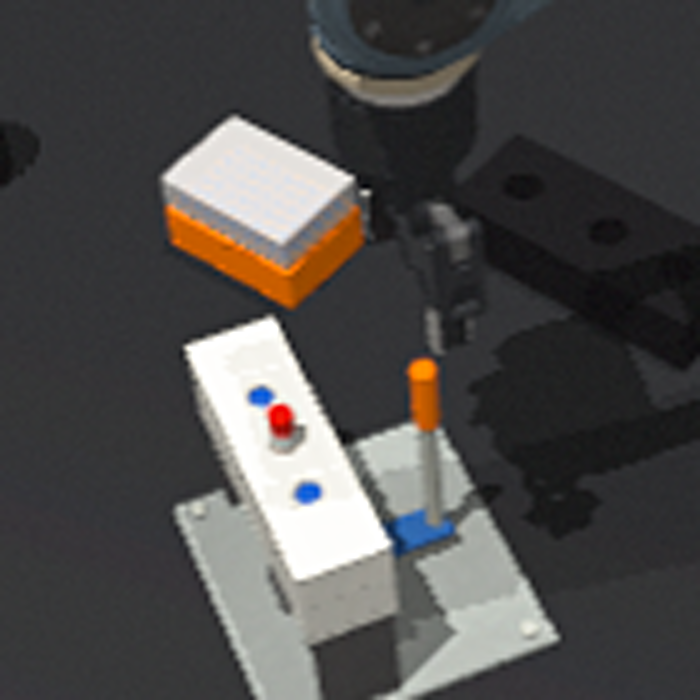

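```bash
python3 -m crank '[[0,[0,0,-0.3],0],[0,[0,-0.013,-0.6],0],[0,[0,-0.013,-0.6],0],[0,[0,-0.013,-0.6],0]]'; python3 plan.py .586 -.1002 .1645 .13 .9915
```

```text
clock: 14.02
eef_pos: [0.5847, -0.1, 0.2305]
ee_rot: [-0.091, 1.568, 2.917]
force: [-0.5, 0.0, -0.9]
opening: 0.0855
t 14.03 p [ 0.5847 -0.1     0.2305] F [-0.54  0.02 -0.9 ] open 0.0855 q6 1.457
toolx [-0.002  0.001 -1.   ] y [-0.133 -0.991 -0.   ] z [-0.991  0.133  0.002]
shift units [ 0.44  0.   -0.01]
turn units -0.007
```

```bash
python3 -m crank '[[0,[0.2,0,-0.008],0],[0,[0.44,0,-0.008],0],[0,[0.44,0,-0.008],0],[120,[0.44,0,-0.008],0],[255,[0.44,0,-0.008],0]]'; python3 -m crank '[[255,[0,0,0],0],[255,[0,0,0],0],[255,[0,0,0],0]]'; python3 plan.py;  python3 - <<'E'
from h import *
s=cams.camera('scene');crop(s,150,80,290,220,5,'pics/s6.png')
E
```

```text
clock: 14.65
eef_pos: [0.5873, -0.1005, 0.1675]
ee_rot: [3.042, 1.568, -0.233]
force: [-0.1, 0.7, -0.4]
opening: 0.0513
clock: 15.02
eef_pos: [0.5871, -0.1003, 0.1665]
ee_rot: [3.049, 1.57, -0.226]
force: [-0.9, 0.8, 4.9]
opening: 0.0139
t 15.03 p [ 0.5871 -0.1003  0.1665] F [-0.89  0.85  4.86] open 0.0139 q6 1.457
toolx [ 0.001 -0.    -1.   ] y [-0.133 -0.991  0.   ] z [-0.991  0.133 -0.001]
```

View pics/s6.png

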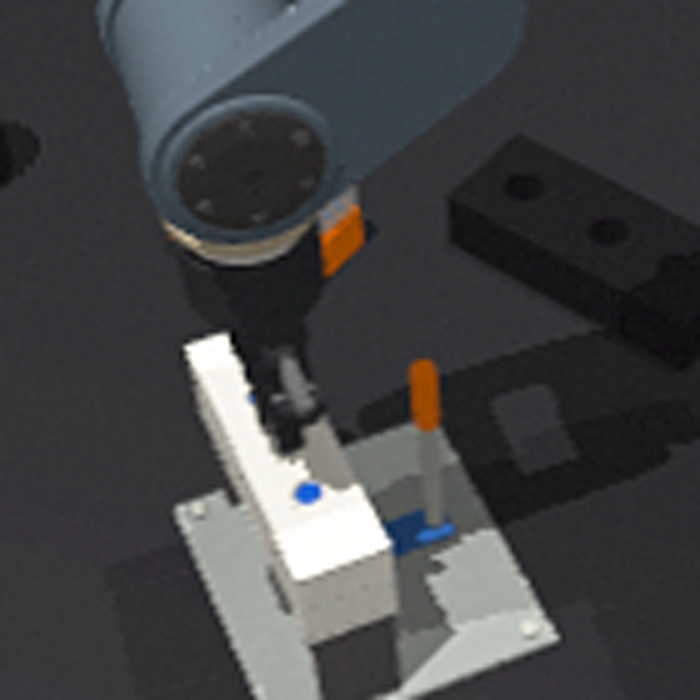

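```bash
python3 -m crank '[[255,[-0.05,0,0],0],[255,[-0.15,0,0],0],[255,[-0.3,0,0],0],[255,[-0.45,0,0],0],[255,[-0.6,0,0],0]]'; python3 plan.py .570 .153 .25 .944 .33;  python3 - <<'E'
from h import *
s=cams.camera('scene');crop(s,150,60,290,200,5,'pics/s7.png')
E
```

```text
clock: 15.7
eef_pos: [0.5866, -0.1003, 0.2576]
ee_rot: [3.025, 1.571, -0.251]
force: [-0.3, 0.0, 0.1]
opening: 0.0136
t 15.7 p [ 0.5866 -0.1003  0.2576] F [-0.33  0.04  0.13] open 0.0136 q6 1.457
toolx [ 0. -0. -1.] y [-0.133 -0.991  0.   ] z [-0.991  0.133 -0.   ]
shift units [ 0.05  -1.659  0.335]
turn units 2.202
```

View pics/s7.png

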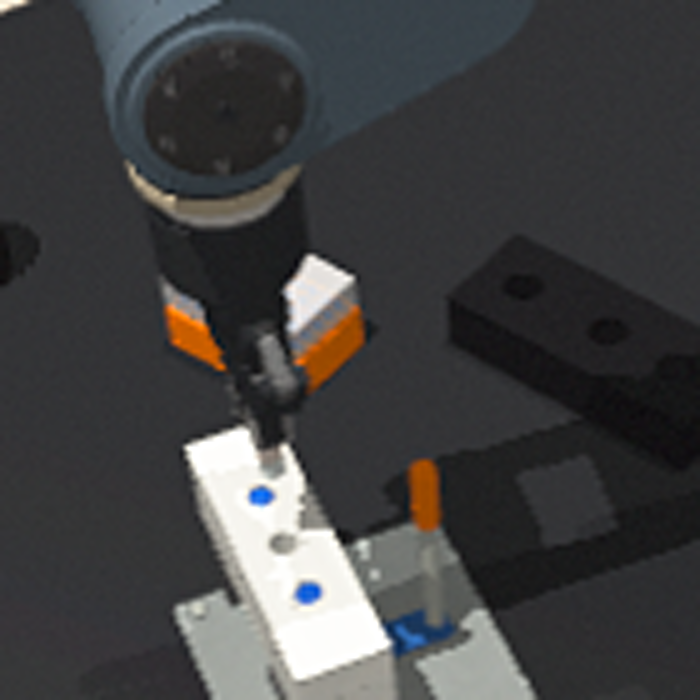

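```bash
python3 -m crank '[[255,[0,-0.3,0.06],-0.34],[255,[0,-0.6,0.12],-0.68],[255,[0,-0.9,0.18],-1.0]]'; python3 plan.py .570 .153 .15 .944 .33
```

```text
clock: 16.12
eef_pos: [0.5776, 0.0384, 0.2562]
ee_rot: [2.113, 1.571, -0.658]
force: [0.4, 0.4, 0.4]
opening: 0.0134
t 16.12 p [0.5776 0.0384 0.2562] F [0.42 0.44 0.36] open 0.0134 q6 1.185
toolx [ 0. -0. -1.] y [ 0.363 -0.932  0.   ] z [-0.932 -0.363 -0.   ]
shift units [ 0.708 -0.73  -0.23 ]
turn units -3.071
```

```bash
python3 -m crank '[[255,[0,-0.24,-0.08],-0.34],[255,[0,-0.48,-0.16],-0.68],[255,[0,-0.71,-0.23],-1.0]]'; python3 -m crank '[[255,[0,0,0],-0.34],[255,[0,0,0],-0.68],[255,[0,0,0],-1.0]]';python3 -m crank '[[255,[0,0,0],-0.34],[255,[0,0,0],-0.68],[255,[0,0,0],-1.0],[255,[0,0,0],-1.0]]'; python3 plan.py .570 .153 .10 .944 .33
```

```text
clock: 16.5
eef_pos: [0.5717, 0.1502, 0.2561]
ee_rot: [-0.508, 1.571, -2.778]
force: [0.1, -1.3, 0.1]
opening: 0.0138
clock: 16.88
eef_pos: [0.5719, 0.149, 0.2561]
ee_rot: [-1.041, 1.571, -2.811]
force: [0.2, 0.2, -0.7]
opening: 0.014
clock: 17.38
eef_pos: [0.5719, 0.1488, 0.256]
ee_rot: [-1.651, 1.571, -2.928]
force: [-0.9, -0.0, -0.3]
opening: 0.0133
t 17.38 p [0.5719 0.1488 0.256 ] F [-0.88 -0.03 -0.32] open 0.0133 q6 -0.119
toolx [-0. -0. -1.] y [ 0.957  0.29  -0.   ] z [ 0.29  -0.957 -0.   ]
shift units [ 1.04  -0.004 -0.03 ]
turn units -0.084
```

```bash
python3 -m crank '[[255,[0.3,-0.004,-0.03],-0.08],[255,[0.6,-0.004,-0.03],-0.08],[255,[0.9,-0.004,-0.03],-0.08],[255,[1.0,-0.004,-0.03],-0.08],[255,[1.0,-0.004,-0.03],-0.08]]'; python3 plan.py .570 .153 .085 .944 .33
python3 - <<'E'
from h import *
s=cams.camera('scene');cv2.imwrite('pics/s8full.png',s[:,:,::-1]);crop(s,230,190,330,290,6,'pics/s8.png')
t=cams.camera('top');crop(t,150,120,280,220,5,'pics/t8.png')
E
```

```text
clock: 18.0
eef_pos: [0.5703, 0.153, 0.1061]
ee_rot: [-1.678, 1.57, -2.915]
force: [1.2, -0.1, 0.6]
opening: 0.0136
t 18.0 p [0.5703 0.153  0.1061] F [ 1.21 -0.15  0.58] open 0.0136 q6 -0.15
toolx [-0.001 -0.    -1.   ] y [ 0.945  0.328 -0.001] z [ 0.328 -0.945 -0.   ]
shift units [ 0.14  -0.002 -0.001]
turn units -0.005
```

View pics/s8.png

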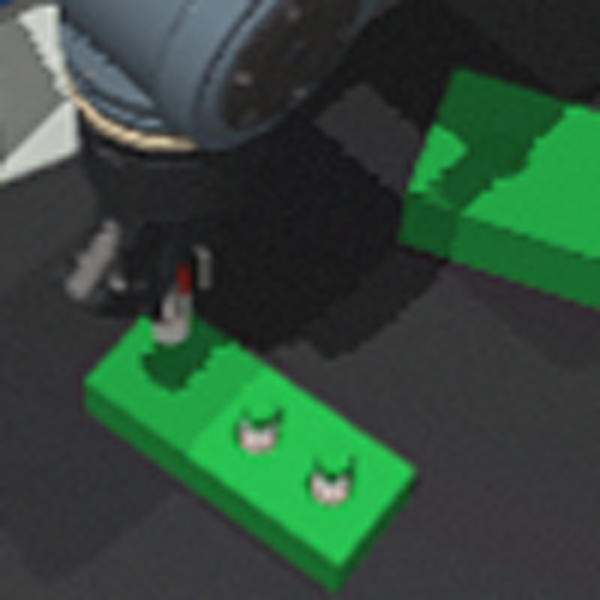

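View pics/t8.png

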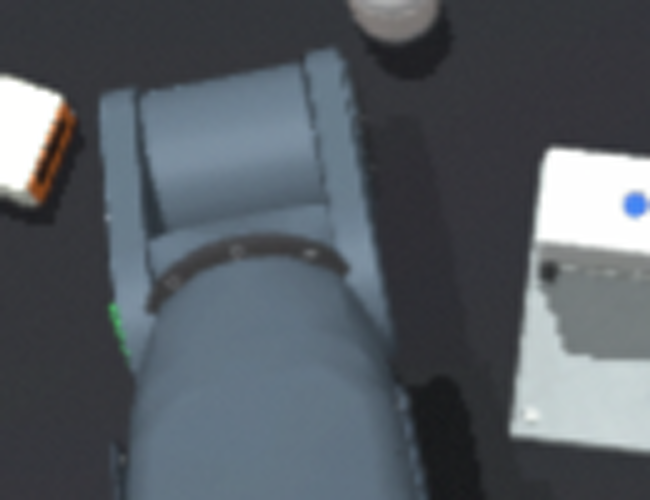

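```bash
python3 - <<'E'
from h import *
s=cv2.imread('pics/s8full.png')[:,:,::-1]
z=.1061-.0335
a=np.linspace(0,2*np.pi,60)
for dx,dy in[(0,0),(.0004,-.001),(.0007,-.002)]:
    P=np.array([proj('scene',(.5703+dx+.008*np.cos(t),.153+dy+.008*np.sin(t),z)) for t in a]);Q=(P-[230,190])*6
    print(Q.min(0),Q.max(0),Q.mean(0))
c=s[220:250,248:270].astype(int)
for r in range(238,250): print(r,[(int(s[r,x].min())) for x in range(250,270)])
E
```

```text
[150.55650444 312.83913412] [184.88462085 343.49239936] [167.47355505 328.2769443 ]
[148.67998093 311.65436186] [182.99612736 342.28728165] [165.59125158 327.08193482]
[146.9857065 310.3674782] [181.28896841 340.97837949] [163.89073497 325.78397155]
238 [56, 34, 38, 38, 32, 26, 31, 35, 60, 58, 34, 32, 21, 33, 33, 26, 26, 28, 25, 26]
239 [27, 27, 26, 28, 29, 29, 27, 57, 92, 76, 73, 70, 30, 26, 26, 25, 26, 25, 29, 27]
240 [27, 27, 27, 30, 29, 28, 23, 84, 106, 83, 96, 81, 25, 26, 24, 28, 26, 25, 29, 28]
241 [27, 25, 27, 37, 40, 28, 21, 105, 121, 80, 86, 80, 35, 24, 26, 26, 26, 26, 25, 26]
242 [32, 30, 31, 31, 28, 26, 24, 101, 122, 89, 86, 72, 27, 27, 26, 27, 25, 24, 28, 27]
243 [45, 42, 41, 35, 28, 42, 53, 82, 106, 111, 105, 72, 15, 24, 28, 26, 26, 26, 27, 27]
244 [45, 49, 46, 34, 27, 85, 116, 112, 116, 125, 118, 73, 15, 23, 20, 26, 28, 24, 26, 29]
245 [52, 44, 34, 33, 28, 82, 128, 137, 134, 135, 119, 69, 15, 26, 24, 25, 27, 29, 25, 23]
246 [45, 37, 36, 32, 29, 63, 111, 132, 133, 131, 94, 29, 22, 19, 23, 22, 19, 22, 25, 27]
247 [36, 32, 36, 34, 33, 24, 33, 59, 73, 49, 16, 21, 22, 22, 20, 23, 25, 20, 31, 32]
248 [32, 36, 33, 33, 31, 27, 20, 16, 16, 19, 17, 23, 20, 20, 25, 30, 34, 34, 31, 34]
249 [34, 34, 33, 24, 21, 20, 18, 19, 19, 19, 23, 21, 24, 21, 20, 30, 34, 32, 32, 33]
```

```bash
python3 - <<'E'
from h import *
np.set_printoptions(linewidth=150)
for n,(x0,y0,x1,y1) in dict(top=(205,171,216,182),scene=(250,244,268,258)).items():
    im=cv2.imread(f'pics/{n}0.png')[:,:,::-1].astype(int)
    g=im[y0:y1,x0:x1,1]; print(g)
    ref=np.percentile(g,85); w=np.clip((ref-g-15)/60.,0,1)
    n_,l,s_,c_=cv2.connectedComponentsWithStats((w>.15).astype(np.uint8)); k=1+np.argmax(s_[1:,4]); w=w*(l==k)
    yy,xx=np.mgrid[y0:y1,x0:x1]; c=((w*xx).sum()/w.sum(),(w*yy).sum()/w.sum()); print(n,c,w.sum(),s_[k],plane(n,c,.034))
    a=np.linspace(0,2*np.pi,40);h=plane(n,c,.034)
    P=np.array([proj(n,h+[.01*np.cos(t),.01*np.sin(t),0]) for t in a]);print(P.min(0),P.max(0))
E
```

```text
[[201 202 201 202 202 203 200 201 202 202 201]
 [202 202 202 202 200 197 185 194 202 202 202]
 [201 202 201 197 182 175 176 191 200 203 203]
 [202 202 194 158 124 114 125 158 190 201 203]
 [203 200 166 117 100  99 105 120 166 195 203]
 [203 197 147 104 109 121 126 129 158 191 202]
 [204 198 149 111 121 168 186 187 180 194 202]
 [203 199 162 121 127 180 199 197 193 199 203]
 [203 202 193 170 166 186 193 195 199 202 203]
 [202 203 201 197 196 200 200 201 202 203 203]
 [204 204 203 203 203 202 203 203 203 202 204]]
top (np.float64(209.52678571428572), np.float64(175.77083333333334)) 22.4 [ 2  2  7  7 30] [0.57241557 0.15544311 0.034     ]
[206.47922321 172.78440349] [212.57417789 178.75824278]
[[ 51  67 135 183 191 190 189 189 189 189 189 192 193 196 170 113  68  53]
 [ 70 138 185 193 191 190 190 189 189 190 189 190 189 192 195 182 144  90]
 [134 185 193 191 190 191 190 190 190 191 191 189 190 190 191 193 196 160]
 [173 194 191 190 190 189 188 187 187 188 191 190 189 190 190 190 191 196]
 [195 191 189 190 191 180 159 151 151 166 184 189 190 190 189 189 190 192]
 [191 191 190 191 184 146 100  91  97 107 137 175 190 191 189 189 190 189]
 [189 189 189 192 160  97  83  96 100 103  99 148 185 191 190 189 189 190]
 [190 189 190 194 152  86  96 108 110 109 100 136 178 190 190 189 189 189]
 [189 189 190 193 158  95 128 158 155 142 116 157 189 190 189 189 189 188]
 [190 190 191 191 170 133 165 195 192 180 163 178 191 190 189 189 188 190]
 [189 190 189 190 192 184 184 192 184 185 191 191 189 189 190 189 188 190]
 [190 189 191 190 189 190 190 190 189 190 190 189 189 190 188 189 189 190]
 [191 191 189 190 190 190 189 189 191 191 188 189 190 190 188 189 189 190]
 [173 189 192 189 189 189 190 189 190 189 189 189 187 190 189 190 188 189]]
scene (np.float64(257.5016035920462), np.float64(250.46055163566388)) 25.983333333333334 [ 4  4  8  6 37] [0.57071593 0.15085828 0.034     ]
[254.04022619 247.3499683 ] [260.97440786 253.60481958]
```

```bash
python3 - <<'E'
from h import *
print(plane('top',(210.1,175.2),.034),plane('scene',(257.66,251.2),.034))
# held vial from scene: bottom disc x-centre 258.0, lower edge 246.95
z=.0726
for dx in(-.002,-.001,0,.001,.002):
  for dy in(-.002,-.001,0,.001,.002):
    P=np.array([proj('scene',(.5703+dx+.008*np.cos(t),.153+dy+.008*np.sin(t),z)) for t in np.linspace(0,6.28,60)])
    e=[(P[:,0].min()+P[:,0].max())/2-258.0,P[:,1].max()-246.95]
    if np.hypot(*e)<.25: print(dx,dy,np.round(e,2))
E
```

```text
[0.57429106 0.15355778 0.034     ] [0.57160797 0.15309057 0.034     ]
-0.001 -0.001 [ 0.06 -0.15]
0 -0.001 [-0.24  0.03]
```

```bash
python3 -m crank '[[255,[0.1,0.011,-0.003],0],[255,[0.2,0.011,-0.003],0],[255,[0.2,0.011,-0.003],0]]'; python3 plan.py .5716 .154 .0635
python3 - <<'E'
from h import *
s=cams.camera('scene');cv2.imwrite('pics/s9full.png',s[:,:,::-1]);crop(s,240,210,290,270,10,'pics/s9.png')
E
```

```text
clock: 18.48
eef_pos: [0.5707, 0.1538, 0.0744]
ee_rot: [-1.72, 1.568, -2.956]
force: [0.2, -0.1, -1.1]
opening: 0.0135
t 18.48 p [0.5707 0.1538 0.0744] F [ 0.21 -0.08 -1.08] open 0.0135 q6 -0.151
toolx [-0.003 -0.    -1.   ] y [ 0.944  0.329 -0.003] z [ 0.329 -0.944 -0.   ]
shift units [0.073 0.006 0.001]
```

View pics/s9.png

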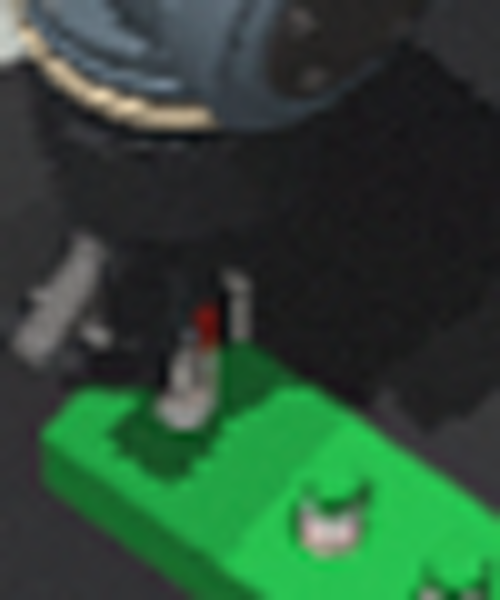

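```bash
python3 -m crank '[[255,[0.04,0.003,0],0],[255,[0.08,0.003,0],0],[255,[0.08,0.003,0],0]]'
```

```text
clock: 18.9
eef_pos: [0.5717, 0.1541, 0.0634]
ee_rot: [-1.736, 1.57, -2.971]
force: [-0.2, -0.6, 0.8]
opening: 0.0134
```

```bash
python3 -m crank '[[255,[0.03,0,0],0],[255,[0.06,0,0],0],[255,[0.08,0,0],0],[255,[0.08,0,0],0]]'; python3 -m crank '[[255,[0.02,0,0],0],[255,[0.035,0,0],0],[255,[0.045,0,0],0],[255,[0.045,0,0],0]]'
```

```text
clock: 19.4
eef_pos: [0.5719, 0.1541, 0.0516]
ee_rot: [-1.748, 1.57, -2.983]
force: [0.7, -0.2, -1.0]
opening: 0.0139
clock: 19.9
eef_pos: [0.5719, 0.1541, 0.045]
ee_rot: [-1.704, 1.571, -2.939]
force: [0.4, 0.3, -0.1]
opening: 0.0137
```

Nearly home with no force; go until contact.

```bash
python3 -m crank '[[255,[0.008,0,0],0],[255,[0.012,0,0],0],[255,[0.012,0,0],0]]'; python3 plan.py
```

```text
clock: 20.27
eef_pos: [0.5721, 0.1542, 0.0436]
ee_rot: [1.422, 1.571, 0.187]
force: [-0.4, 0.1, 4.6]
opening: 0.0137
t 20.27 p [0.5721 0.1542 0.0436] F [-0.4   0.11  4.58] open 0.0137 q6 -0.151
toolx [ 0.  0. -1.] y [0.944 0.329 0.   ] z [ 0.329 -0.944  0.   ]
```

```bash
python3 -m crank '[[200,[0,0,0],0],[150,[0,0,0],0],[80,[0,0,0],0],[0,[0,0,0],0],[0,[0,0,0],0]]'; python3 -m crank '[[0,[-0.1,0,0],0],[0,[-0.35,0,0],0],[0,[-0.7,0,0],0],[0,[-1.0,0,0],0]]'; python3 plan.py .5 -.3 .25
```

```text
clock: 20.9
eef_pos: [0.572, 0.1541, 0.0433]
ee_rot: [-1.891, 1.571, -3.126]
force: [0.2, 0.1, -0.5]
opening: 0.0855
clock: 21.4
eef_pos: [0.5721, 0.1542, 0.1964]
ee_rot: [1.413, 1.569, 0.178]
force: [0.2, -0.0, 1.1]
opening: 0.0852
t 21.4 p [0.5721 0.1542 0.1964] F [ 0.22 -0.05  1.05] open 0.0852 q6 -0.151
toolx [ 0.002  0.    -1.   ] y [0.944 0.329 0.002] z [ 0.329 -0.944  0.   ]
shift units [-0.359 -1.45   2.701]
```

```bash
python3 -m crank '[[0,[-0.3,-0.3,0],0],[0,[-0.5,-0.6,0],0],[0,[-0.5,-0.95,0],0],[0,[-0.5,-1,0],0]]';  python3 - <<'E'
from h import *
s=cams.camera('scene');t=cams.camera('top');crop(s,150,120,310,300,4,'pics/s10.png');crop(t,160,120,340,240,4,'pics/t10.png')
print(blobs(s,'red',(230,200,310,290)),blobs(t,'red',(180,150,240,200)),blobs(s,'orange',(220,140,260,200)))
for n in('scene','top'): print(n,proj(n,(.5715,.1535,.064)))
E
```

```text
clock: 21.9
eef_pos: [0.4282, 0.1041, 0.2697]
ee_rot: [1.32, 1.569, 0.084]
force: [0.7, 0.4, 0.3]
opening: 0.0854
[(np.int32(24), array([257.5, 247.5]), [256, 245, 4, 6])] [(np.int32(14), array([209.29, 174.64]), [208, 173, 4, 4])] [(np.int32(74), array([234.51, 158.59]), [231, 152, 7, 14])]
scene [257.7062678  246.45369143]
top [209.2511785  174.25246398]
```

View pics/s10.png

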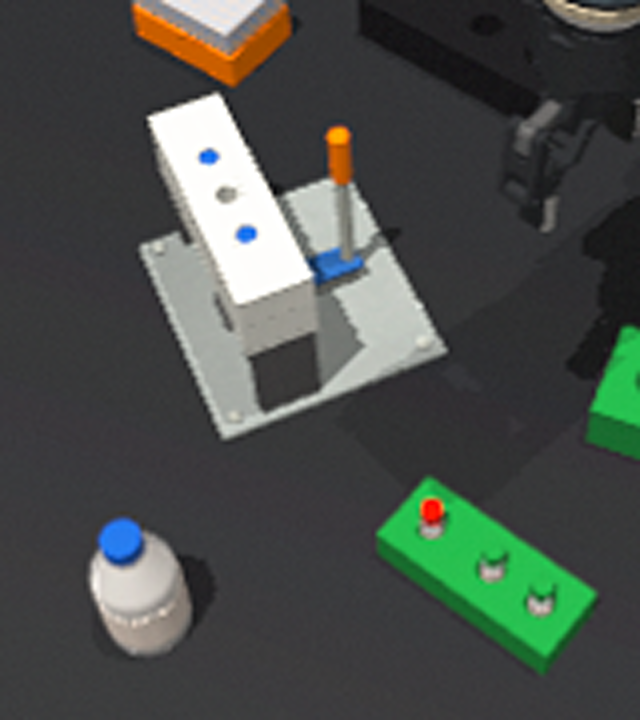

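View pics/t10.png

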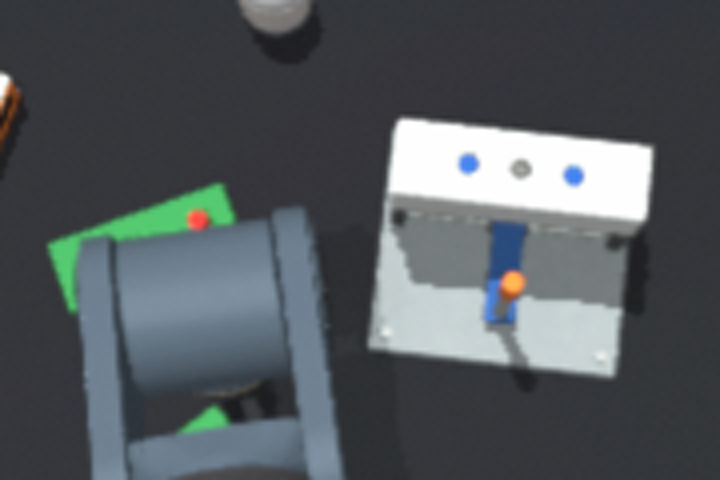

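Both views show the red vial upright in the end hole at the same height as the green-capped ones. The blue caps are still in place and the handle is at rest.

```bash
python3 -c "
from workcell import hand_in
print(hand_in())"
```

```text
the job is handed in; nothing more can be done
None
```

The red-capped vial is now upright and fully home in the empty hole of the green rack. I handed the job in at about 22 s, well under the 72 s limit.

- **Finding the hole:** I probed under the block in 2 mm steps. The force readings taken at the end of each probe, which include the handle's weight, were about 7 N at most. The rod went in at two neighbouring positions and was blocked on either side, so I centred it between them.
- **Pushing the vial up:** I raised the handle to about 57 mm of lift. The force read about 9 N and then dropped, as expected when the catches snap in. The camera image agreed with the vial standing 26 mm proud. I lowered the rod fully before letting go of the handle.
- **Placing the vial:** It went into the hole with no side force. It touched bottom with the gripper tip 43.6 mm above the bench, against 43.5 mm predicted.

**Last checks:**
- Both cameras showed the red cap within about 1 pixel of the expected spot, level with the green-capped vials.
- The blue-capped vials were still sunk in the block, the handle was down and the gripper was clear.
- In the last top view the arm covered the two green-capped vials, so I checked those only in the scene view.

**Disagreement:** before placing, the two cameras differed by about 3 mm on where the hole was. I aimed using the scene camera's view of the vial and the hole together, and it went straight in.

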